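Nip a brass bush in the bench caliper

ROBOT

A 7-joint arm with a two-finger parallel gripper is mounted at the origin on the work surface. World frame = base frame: x ahead of the robot, y to its left, z up, the work surface at z = 0. Lengths are in m, angles in rad, forces in N, time in s.
With the tool pointing down it reaches from about 0.4 to 0.875 m from the base axis. Payload 19.3 kg.
Tool frame: the origin (TCP) lies between the finger pads; the fingertips stand ahead of it and the grasp point (between the pads) lies 8 mm behind it (bot.tip_extent is the x of the fingertips in the tool frame, in m); x points along the fingers, y is the direction in which the jaws open and shut, and the axes are right-handed (so a half turn about x gives the same grasp; the last joint's range is limited). The gripper opens to 85 mm and grips with 20 to 120 N. Pads are 22 mm wide; open, the fingers measure 114 mm over their backs; the gripper's body (76 mm by 85 mm) begins 54 mm behind the grasp point. The pads swing forward as they close: fully open they stand 13 mm farther back than shut.
Start: joints at [1.057, 0.521, -0.036, 1.599, 0.021, 1.021, -0.113], TCP at [0.268, -0.564, 0.242] pointing down, gripper open.
Joint ranges: [-2.91, 2.91], [-0.3, 2.13], [-1.5, 1.42], [0.17, 2.43], [-1.26, 4.41], [0.16, 1.93], [-2.52, 2.52]. Speed limits (rad/s): [1.89, 1.89, 2.39, 2.39, 3.01, 3.01, 3.01].

INTERFACE

Orientations are given as [roll, pitch, yaw] about the fixed x, y, z axes, in that order (R = Rz(yaw) Ry(pitch) Rx(roll)).
In Python, from workcell import observe, grab_frame, camera_info, bot, nets gives the robot as it stands.
- The arm moves only by the tool jog_arm, never from a script. Its argument "commands" is a list of rows, each a list of 6 numbers: the shift along the tool's x, y, z in mm, then the turn, a rotation vector about the tool's x, y, z in rad. A call has 1 to 20 rows; each row shifts and turns the pose as measured when the row begins, along the tool's axes as they then stand; what a row does not reach is not made up. A row lasts 1/10 s, in which the tool goes at most 50 mm and 8.59 degrees, less where a joint would pass 70% of its speed; a pose out of reach is approached as far as the arm can. A call is refused whole if a number of a shift passes 50 or a number of a turn 0.15, either way. A call with a gripper value outside its range is refused whole. "gripper" is the closure in counts, from 0 (fully open) to 255 (shut), set as the call begins (left out, the last holds). The fingers move at their own pace and stop on an object; "newtons" is the grip in N (left out, the last holds). Time passes only in rows, so rows that do not move let the fingers close. It gives the time, the measured TCP pose, the force and the opening at its end, in the units of the state.
- observe(): the state, without advancing time (a new reading comes with each control period).
- grab_frame(name): name is "scene" or "top" or "wrist"; returns the picture (384x512x3 uint8, red, green, blue); there is no depth.
- camera_info(name): a dict with "fov_y" (degrees; the focal length in pixels is half the picture's height over the tangent of half this angle, whatever the lens; pixels are square), "cx", "cy" (the principal point, pixels), "R" (3x3) and "t" (3): a world point X has camera coordinates R X + t; the wrist camera has in their place "tool_from_camera" (4x4, takes a point from camera to tool coordinates, whose origin is the TCP and whose axes are the tool frame's). Camera axes: x right, y down, z forward; pixel columns grow to the right and rows downward; lengths in m; the calibration is good to about 2 mm. A picture is of the moment at which its call begins: read the wrist's pose just before it. camera_info takes no time and is no camera call.
- bot.job_done(): hands the job in, once; it reports no verdict.
Trained networks look in the newest picture that a camera, given by its name, has taken for a name from the list of things; names that differ only in an ending like _2 or _b are one class to them, and where a whole thing is asked for, a point or a joint stands for the part that bears it (a point fixed in the world has none). Each returns a list of dicts, best first, with "p" (0 to 1); they miss things now and then, are a little off and sometimes report something else, mostly with a low value. They report only what shows in the picture. A call takes as long as a camera call. They do not tell look-alikes from the thing itself.
- nets.find_in(camera, name): "rect" ([left, top, right, bottom] in pixels, round what is visible of it).
- nets.silhouettes(camera, name): "mask" (384x512 bool, what is visible of it) and "rect" ([left, top, right, bottom] in pixels, round what is visible of it).
- nets.pinpoint(camera, name): "location" ([column, row] in pixels: a listed point, or the origin of a listed thing).
The state is a dict: "clock": time; "qpos": joint angles; "qd": joint speeds; "joint_efforts": joint torques, N m; "position": TCP position; "tool_rot": TCP orientation; "force": force on the tool from outside, world axes, zero at the start; "moment": the same for the moment, N m; "grip_width": finger opening in m.
Only numpy, scipy, OpenCV 4.12 (cv2) and the standard library are available. Lean on these libraries where they do the work, as an engineer would, in place of code of your own. Each camera call takes 0.05 s, during which the arm holds its last target.

TASK

Stand the brass bush upright on the caliper's plate between the open jaws and let go of it, then slide the moving jaw along the beam by its black thumb post until the bush is nipped between both jaws with a light but definite squeeze of about 5 newtons. Be gentle: do not squeeze so hard that the jaw cocks on its beam; leave the bush standing nipped there, let go, and leave everything else alone.

Things in the scene. Friction and masses are not known exactly. Their poses are not given: they have to be found in the camera images.
- caliper: bench caliper, fixed. Origin on the bench top under the beam; y along the beam towards the fixed jaw, x away from the jaw tips, z up. Grey plate 110 (x) x 300 (y), top at z 6, centred at x -25, y -5. Beam 20 wide on x = 0, z 18 to 28. Both jaws reach from the beam out to x = -68 over the plate, z 14 to 32; the plate between them is clear
- anvil: the fixed steel jaw, 20 thick along y, at the +y end of the beam; origin at the bench top on x = 0, in the plane of its flat measuring face, which looks to caliper -y
- anvil_face (a point): point in the middle of the fixed jaw's measuring face, 40 mm out from the beam's middle line, 23 mm above the bench; axes as the caliper's
- jaw: sliding jaw: dark slider 36 (x) x 50 (y), top at z 33, on the beam; steel blade 14 thick, out to x = -68; upright black thumb post. Origin on the bench top under the post, 27 behind (caliper -y of) its face; axes as the caliper's while square. Worn: it rocks about the post's axis on a 20 N m/rad spring, about 2 mrad per N of squeeze 40 mm out, and springs back
- jaw_face (a point): point in the middle of the sliding jaw's measuring face (looking to caliper +y), 40 mm out from the beam's middle line, 23 mm above the bench; axes as jaw
- thumb_top (a point): centre of the top of the sliding jaw's round black thumb post: 14 dia, upright, from 33 to 62 mm above the bench, on the beam's middle line
- slide (a joint): gap between the jaws' measuring faces in m; 0 shut, 0.115 wide open; falls as the sliding jaw moves to caliper +y. It starts open wider than the bush. It slides against about 3 N of friction and stays where it is left, so a bush once nipped stays nipped
- bush: brass bush to be measured: upright, 60 high, oval from above, 30 to 37 across depending on the side (the size is to be found by feel), 0.2 to 0.35 kg, dark bore mark on top; origin at the centre of its underside, z up. Starts standing on a 3 mm green mat in any of three places, with the other two bushes; their axes are 90 mm or more apart
- bush_steel: silver bush, same size as the brass one; stays on the mat
- bush_black: black plastic bush, same size; stays on the mat
- oil: green bottle 52 dia x 130 high, bystander
- driver: screwdriver lying on the bench, bystander
- spanner: spanner lying on the bench, bystander
- bin: blue open bin 110 x 150 x 60, bystander
- chuckkey: T-shaped chuck key lying on the bench, bystander
Things that resemble listed ones, but are neither listed nor needed, are in the scene too. Several things look just like the bush: the one meant starts farthest to the robot's right.

How it is judged:
By the outcome, as a careful person would: the job done as asked, in the order asked, and still so for the second after the job is handed in, with the robot touching nothing.
It also fails if it takes over 58 s, if anything falls off the work surface, if the arm or the gripper's body presses on something with over 40 N, if the wrist force passes 120 N, or if a joint passes its speed limit or range.

## Working session

There is one attempt and no reset: what is moved stays moved. The work goes in short steps, Python scripts to look and compute and a tool call to move; the robot and the scene stay as the last step left them, time stands still between calls to the robot, and variables do not carry over. Pictures are saved under pics/ and viewed, and the job is handed in when it is done.

Besides the shell and the picture viewer there is one more tool, called after "Call:" as name([rows], argument=value, ...), one row to a line, values as JSON. jog_arm: Moves the arm, as the interface text tells. Its arguments: {"type":"object","properties":{"commands":{"type":"array","items":{"type":"array","items":{"type":"number"}}},"gripper":{"type":"number"},"newtons":{"type":"number"}},"required":["commands"]}

```bash
ls; mkdir -p pics; python3 - <<'E'
from workcell import observe, grab_frame, camera_info, bot, nets
import cv2
print(observe(), bot.tip_extent)
for c in ("scene","top","wrist"):
    f=grab_frame(c); cv2.imwrite(f"pics/{c}0.png",f[:,:,::-1])
    print(c,camera_info(c))
E
```

```text
pics
{'clock': 0.0, 'qpos': array([ 1.0567908 ,  0.52204526, -0.03633246,  1.59997245,  0.02118035,
        1.02108188, -0.112843  ]), 'qd': array([-2.28415644e-04, -1.39331014e-03,  7.61342638e-05,  1.10343356e-03,
       -1.81475250e-03,  1.78378625e-03,  2.24721801e-03]), 'joint_efforts': array([-1.61237378e-03, -9.27086377e+01,  1.97940588e+00, -3.69925618e+01,
        1.79388846e-02,  8.27895332e-03,  2.17334332e-05]), 'position': array([ 0.26820692, -0.56418687,  0.24171892]), 'tool_rot': array([-1.51783306,  1.56967347,  2.06750562]), 'force': array([-0.06339899,  0.46245981, -0.39999859]), 'moment': array([ 0.00139699, -0.02277431,  0.00193567]), 'grip_width': 0.08537040655582727} 0.011
scene {'fov_y': 43.04289695741522, 'cx': 254.12845951160347, 'cy': 187.4332401131304, 'R': array([[-0.86213273,  0.50663353,  0.00704516],
       [ 0.31690304,  0.55001538, -0.77269369],
       [-0.39534748, -0.66393189, -0.63473996]]), 't': array([ 0.44082411, -0.15254672,  1.67562101])}
top {'fov_y': 54.32039583764691, 'cx': 264.2117122910107, 'cy': 195.83554187965075, 'R': array([[ 0.02719719, -0.99953076, -0.01409154],
       [-0.98603113, -0.02450722, -0.16474829],
       [ 0.16432564,  0.01837539, -0.98623498]]), 't': array([0.05579189, 0.52466487, 1.02857973])}
wrist {'fov_y': 70.51238350290667, 'cx': 261.03855442511286, 'cy': 193.1605448407299, 'tool_from_camera': array([[ 3.20605353e-04, -2.83473210e-01,  9.58980102e-01,
        -1.31422818e-01],
       [ 9.99999939e-01,  2.22690677e-04, -2.68492007e-04,
         5.06816925e-04],
       [-1.37445637e-04,  9.58980130e-01,  2.83473264e-01,
        -7.17595478e-02],
       [ 0.00000000e+00,  0.00000000e+00,  0.00000000e+00,
         1.00000000e+00]])}
```

View pics/scene0.png

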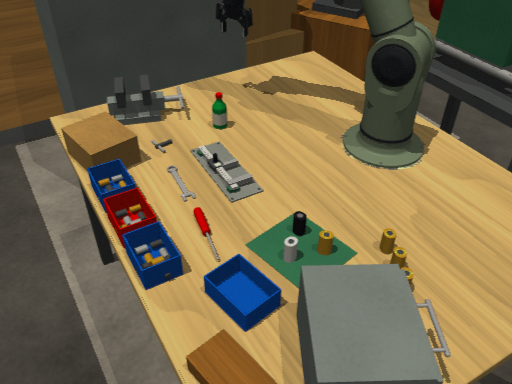

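View pics/top0.png

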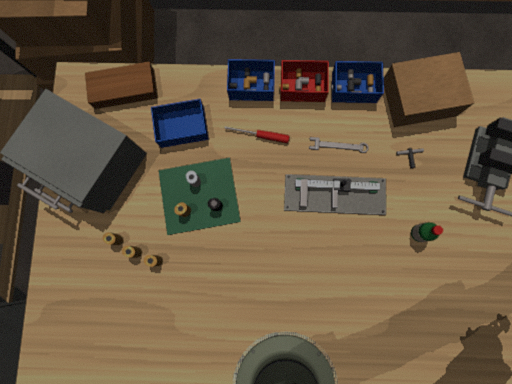

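View pics/wrist0.png

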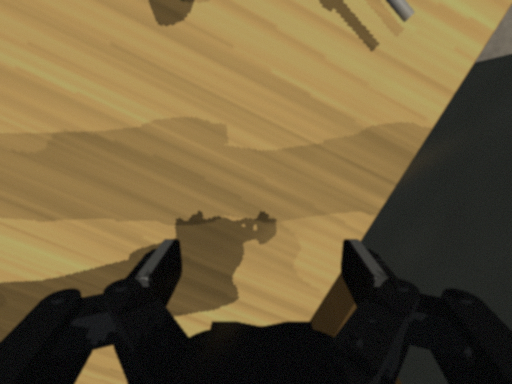

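```bash
python3 - <<'E'
from workcell import observe, nets
for n in ("bush","bush_steel","bush_black","anvil_face","jaw_face","thumb_top","caliper","anvil","jaw"):
    for c in ("top","scene"):
        print(n,c,[(np_['p'].__round__(2),[round(float(v),1) for v in np_['location']]) for np_ in nets.pinpoint(c,n)][:5])
for n in ("bush","jaw","caliper"):
    print(n,[(d['p'],d['rect']) for d in nets.find_in("top",n)][:5])
print(observe()['clock'])
E
```

```text
bush top [(0.71, [157.5, 258.0]), (0.69, [135.9, 248.9]), (0.62, [186.7, 212.2]), (0.62, [116.2, 236.3]), (0.21, [411.4, 168.1])]
bush scene [(0.76, [323.1, 246.6]), (0.69, [393.7, 270.7]), (0.54, [384.1, 249.0]), (0.47, [398.5, 291.6])]
bush_steel top [(0.69, [195.5, 183.3]), (0.69, [338.4, 147.1])]
bush_steel scene [(0.82, [291.1, 257.3])]
bush_black top [(0.5, [214.5, 206.7]), (0.45, [334.1, 198.9])]
bush_black scene [(0.84, [299.1, 230.5])]
anvil_face top [(0.53, [308.3, 194.4])]
anvil_face scene []
jaw_face top [(0.55, [330.2, 198.8])]
jaw_face scene [(0.68, [231.6, 162.7]), (0.46, [219.8, 175.6])]
thumb_top top [(0.76, [344.3, 178.3])]
thumb_top scene [(0.68, [214.2, 152.5]), (0.27, [231.3, 160.7])]
caliper top [(0.76, [334.8, 185.0])]
caliper scene []
anvil top [(0.63, [305.4, 184.0])]
anvil scene [(0.71, [225.5, 187.1])]
jaw top []
jaw scene [(0.54, [215.4, 172.7])]
bush [(0.73, [101.6, 229.6, 122.9, 244.3]), (0.71, [175.5, 204.1, 191.2, 218.6]), (0.47, [147.2, 257.8, 160.2, 268.0]), (0.46, [123.6, 242.3, 139.1, 256.9])]
jaw [(0.68, [311.3, 135.0, 362.5, 152.7]), (0.62, [330.4, 178.8, 355.4, 208.7]), (0.2, [186.8, 171.5, 200.5, 187.2])]
caliper [(0.88, [284.9, 172.7, 389.3, 216.6]), (0.7, [334.8, 175.7, 350.6, 208.1]), (0.37, [152.0, 97.8, 210.5, 147.4]), (0.21, [298.6, 178.1, 308.5, 204.8])]
1.2
```

```bash
cat > h.py <<'E'
import numpy as np, cv2
from scipy.spatial.transform import Rotation as Ro
from workcell import observe, grab_frame, camera_info, bot, nets
def cam(c,st=None):
    i=camera_info(c); f=192/np.tan(np.radians(i['fov_y'])/2)
    K=np.array([[f,0,i['cx']],[0,f,i['cy']],[0,0,1]])
    if 'R' in i: return K,np.array(i['R']),np.array(i['t'])
    T=np.eye(4); T[:3,:3]=Ro.from_euler('xyz',st['tool_rot']).as_matrix(); T[:3,3]=st['position']
    M=np.linalg.inv(T@i['tool_from_camera']); return K,M[:3,:3],M[:3,3]
def onz(C,uv,z):
    K,R,t=C; d=R.T@np.linalg.inv(K)@np.array([uv[0],uv[1],1.]); o=-R.T@t
    return o+d*(z-o[2])/d[2]
def proj(C,X):
    K,R,t=C; p=K@(R@np.array(X,float)+t); return p[:2]/p[2]
def calib_T(x,y,a):
    T=np.eye(4); T[:2,:2]=[[np.cos(a),-np.sin(a)],[np.sin(a),np.cos(a)]]; T[:2,3]=x,y; return T
E
python3 - <<'E'
from h import *
C=cam("top")
for n,z,l in (("bush",.003,[(157.5,258),(135.9,248.9),(186.7,212.2),(116.2,236.3)]),("anvil_face",.023,[(308.3,194.4)]),("jaw_face",.023,[(330.2,198.8)]),("thumb",.062,[(344.3,178.3)]),("cal",0,[(334.8,185)]),("anvil",0,[(305.4,184)])):
    for p in l: print(n,onz(C,p,z).round(4))
C=cam("scene"); print(onz(C,(323.1,246.6),.003),onz(C,(214.2,152.5),.062),onz(C,(231.6,162.7),.023))
s=observe(); R=Ro.from_euler('xyz',s['tool_rot']).as_matrix(); print(R.round(3))
f=cv2.imread("pics/top0.png"); 
cv2.imwrite("pics/topz.png",cv2.resize(f[160:225,270:400],None,fx=6,fy=6,interpolation=cv2.INTER_CUBIC))
E
```

```text
bush [0.3389 0.3754 0.003 ]
bush [0.3634 0.4407 0.003 ]
bush [0.475  0.2985 0.003 ]
bush [0.3985 0.502  0.003 ]
anvil_face [ 0.534  -0.0588  0.023 ]
jaw_face [ 0.5225 -0.1225  0.023 ]
thumb [ 0.576  -0.1562  0.062 ]
cal [ 0.5684 -0.14    0.    ]
anvil [ 0.5694 -0.0521  0.    ]
[0.47235292 0.29471037 0.003     ] [ 0.56330623 -0.15820846  0.062     ] [ 0.51737013 -0.13098309  0.023     ]
[[-0.     0.429 -0.903]
 [ 0.    -0.903 -0.429]
 [-1.    -0.     0.   ]]
```

View pics/topz.png

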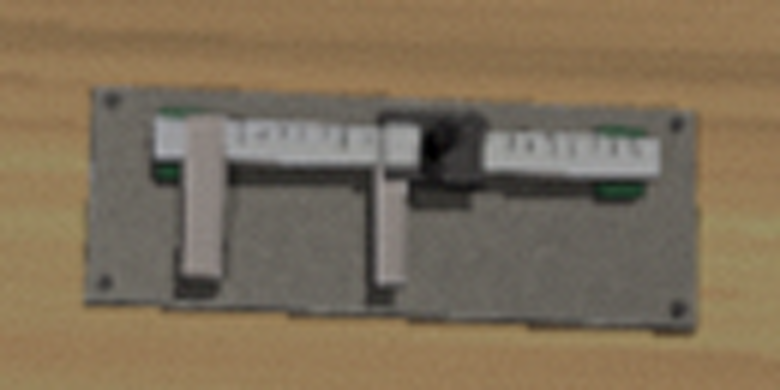

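The top view shows the caliper: the plate corners are at about (285,174), (386,178), (386,215) and (285,211), the fixed jaw is on the left and the slider is to its right with the post near (344,184). The brass bush on the mat, near (181,209), is the rightmost of the four brass look-alikes.

```bash
python3 - <<'E'
from h import *
C=cam("top")
uv=np.array([(93,87),(697,108),(694,330),(88,304)])/6+np.array([270-.5+.08,160-.5+.08])+0.0
P=np.array([onz(C,p,.006) for p in uv])[:,:2]
# caliper coords: left=+y ; top=+x
L=np.array([(30,145),(30,-155),(-80,-155),(-80,145)])/1000
m=P.mean(0); ml=L.mean(0); A=(P-m); B=(L-ml)
th=np.arctan2((B[:,0]*A[:,1]-B[:,1]*A[:,0]).sum(),(B*A).sum())
R=np.array([[np.cos(th),-np.sin(th)],[np.sin(th),np.cos(th)]]); t=m-R@ml
print("theta",th,"t",t); print((P-(L@R.T+t)).round(4))
for n,p,z in (("anvil_face",(308.3,194.4),.023),("jawf",(330.2,198.8),.023),("thumb",(344.3,178.3),.062)):
    print(n,R.T@(onz(C,p,z)[:2]-t))
# zoom-based: anvil right edge top (226,150..280) z.032 ; blade left edge (375,180..285); 
for n,p in (("anv",(226,160)),("anv",(221,275)),("blade L",(376,180)),("blade L",(376,283)),("blade R",(406,180)),("bladeR",(404,283))):
    print(n,(R.T@(onz(C,np.array(p)/6+[269.58,159.58],.032)[:2]-t)).round(4))
E
```

```text
theta -0.015567464561792956 t [ 0.56524476 -0.13463434]
[[-0.0006 -0.0004]
 [ 0.0006 -0.0003]
 [-0.0003  0.0024]
 [ 0.0003 -0.0017]]
anvil_face [-0.03245675  0.07538575]
jawf [-0.04288216  0.01147594]
thumb [ 0.01104425 -0.02136566]
anv [-0.0101  0.0799]
anv [-0.0664  0.0809]
blade L [-0.0171  0.0073]
blade L [-0.0673  0.0067]
blade R [-0.0165 -0.0071]
bladeR [-0.0667 -0.0067]
```

Call:
jog_arm([
  [0,0,0,-0.139,0,0],
  [0,0,0,-0.139,0,0],
  [0,0,0,-0.139,0,0],
  [0,0,0,-0.139,0,0],
  [0,0,0,-0.139,0,0],
  [0,0,0,-0.139,0,0],
  [0,0,0,-0.139,0,0],
  [0,0,0,-0.139,0,0],
], gripper=0)

```text
clock: 2.0
position: [0.2686, -0.5644, 0.2424]
tool_rot: [-0.71, 1.57, -2.255]
force: [0.6, 0.2, -0.2]
grip_width: 0.0852
```

```bash
python3 - <<'E'
from h import *
s=observe();print(s['clock'],s['position'],s['qpos'].round(2)); print(Ro.from_euler('xyz',s['tool_rot']).as_matrix().round(3))
E
```

```text
2.0 [ 0.2685557  -0.5643915   0.24241062] [ 1.24  0.54 -0.31  1.59  0.18  1.05  0.91]
[[-0.     1.     0.026]
 [-0.001  0.026 -1.   ]
 [-1.    -0.     0.001]]
```

Call:
jog_arm([
  [0,26,-50,0.005,0,0],
  [0,26,-50,0.005,0,0],
  [0,26,-50,0.005,0,0],
  [0,26,-50,0.005,0,0],
  [0,26,-50,0.005,0,0],
  [0,26,-50,0.005,0,0],
  [0,26,-50,0.005,0,0],
  [0,26,-50,0.005,0,0],
  [0,0,-50,0,0,0],
  [0,0,-50,0,0,0],
  [0,0,-50,0,0,0],
  [0,0,-50,0,0,0],
  [0,0,-50,0,0,0],
  [0,0,-50,0,0,0],
  [0,0,-50,0,0,0],
  [0,0,-50,0,0,0],
  [0,0,-50,0,0,0],
])

```text
clock: 3.7
position: [0.4573, 0.2451, 0.2416]
tool_rot: [1.059, 1.562, -0.533]
force: [1.2, -0.5, 0.6]
grip_width: 0.0853
```

```bash
python3 - <<'E'
from h import *
s=observe();print(s['clock'],s['position'],s['qpos'].round(2)); print(Ro.from_euler('xyz',s['tool_rot']).as_matrix().round(3))
E
```

```text
3.7 [0.45725765 0.24507726 0.2416304 ] [-0.15  0.4  -0.61  1.86  0.29  0.96 -0.9 ]
[[ 0.008  1.    -0.021]
 [-0.004 -0.021 -1.   ]
 [-1.     0.008  0.004]]
```

Call:
jog_arm([
  [0,10,-30,0.005,0.004,-0.008],
  [0,8,-24,0,0,0],
  [0,0,0,0,0,0],
])

```text
clock: 4.0
position: [0.4748, 0.3084, 0.2417]
tool_rot: [-2.877, 1.568, 1.817]
force: [-0.7, -1.4, -0.6]
grip_width: 0.0855
```

```bash
python3 - <<'E'
from h import *
s=observe();print(s['clock'],s['position'],s['qpos'].round(2),s['force']); print(Ro.from_euler('xyz',s['tool_rot']).as_matrix().round(4))
f=grab_frame("wrist"); cv2.imwrite("pics/w1.png",f[:,:,::-1])
C=cam("wrist",s)
for d in nets.pinpoint("wrist","bush")[:3]: print(d['p'],d['location'],onz(C,d['location'],.003))
for d in nets.silhouettes("wrist","bush")[:3]:
    print(d['p'],d['rect'])
E
```

```text
4.0 [0.47483901 0.30840439 0.24174013] [-0.25  0.48 -0.6   1.74  0.31  1.02 -0.98] [-0.68180943 -1.41481342 -0.56109073]
[[-8.000e-04  9.998e-01 -1.830e-02]
 [ 3.200e-03 -1.830e-02 -9.998e-01]
 [-1.000e+00 -9.000e-04 -3.200e-03]]
0.93 [262.8, 171.0] [0.47698539 0.30329133 0.003     ]
0.93 [188.6, 7.3] [0.39239083 0.50206997 0.003     ]
0.82 [165.4, 60.3] [0.3582384  0.44549432 0.003     ]
0.97 [129.4, 31.6, 176.5, 79.5]
0.92 [159.5, 0.0, 203.3, 26.8]
0.68 [118.0, 99.1, 165.4, 132.6]
```

View pics/w1.png

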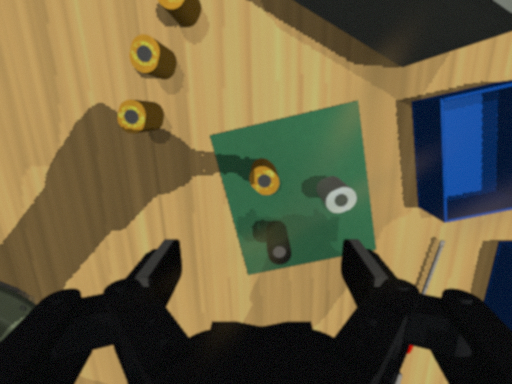

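```bash
python3 - <<'E'
from h import *
s=observe(); C=cam("wrist",s)
f=cv2.imread("pics/w1.png"); cv2.imwrite("pics/w1z.png",cv2.resize(f[150:205,240:295],None,fx=10,fy=10,interpolation=cv2.INTER_CUBIC))
for p in ((265,180),(340,199),(279.5,252.5)): print(onz(C,p,.063))
K,R,t=C
for h in (0,.063): print(proj(C,(.477,.3033,h+.003)))
E
```

```text
[0.47928683 0.30021461 0.063     ]
[0.56874094 0.27486758 0.063     ]
[0.49608709 0.20495713 0.063     ]
[262.6906296  167.58551006]
[263.01960544 178.06758649]
```

View pics/w1z.png

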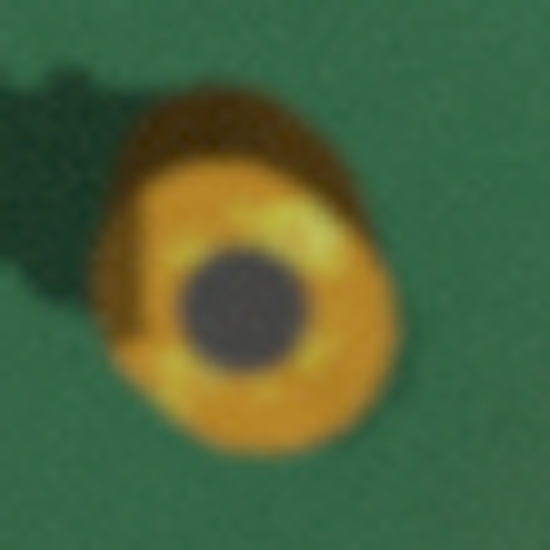

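```bash
python3 - <<'E'
from h import *
s=observe(); C=cam("wrist",s)
# top-plane rectified: 0.25 mm/px, centred at bore
c=onz(C,(263.95,180.65),.063); print(c)
n=240; m=0.00025
src=[];dst=[]
for a,b in ((-30,-30),(30,-30),(30,30),(-30,30)):
    X=c+np.array([a,b,0])/1000; src.append(proj(C,X)); dst.append((n/2+a/1000/m, n/2-b/1000/m))
H=cv2.getPerspectiveTransform(np.float32(src),np.float32(dst))
f=cv2.imread("pics/w1.png"); r=cv2.warpPerspective(f,H,(n,n),flags=cv2.INTER_CUBIC)
cv2.imwrite("pics/rect.png",cv2.resize(r,None,fx=2.4,fy=2.4))
# radial: brass vs mat (r-g)
rr=r.astype(int); q=rr[:,:,2]-rr[:,:,1]
for ang in range(0,360,15):
    a=np.radians(ang); rs=np.arange(30,100); v=[q[int(n/2-k*np.sin(a)),int(n/2+k*np.cos(a))] for k in rs]
    v=np.array(v); o=np.where(v<0)[0]; print(ang, rs[o[0]]*m*1000 if len(o) else None,end='; ')
E
```

```text
[0.47803994 0.29945639 0.063     ]
0 18.000000000000004; 15 17.5; 30 17.5; 45 18.75; 60 21.5; 75 23.75; 90 None; 105 None; 120 24.75; 135 21.25; 150 19.25; 165 18.5; 180 17.750000000000004; 195 16.75; 210 16.0; 225 15.0; 240 15.75; 255 17.0; 270 17.5; 285 18.5; 300 19.0; 315 19.25; 330 19.0; 345 18.75;
```

View pics/rect.png

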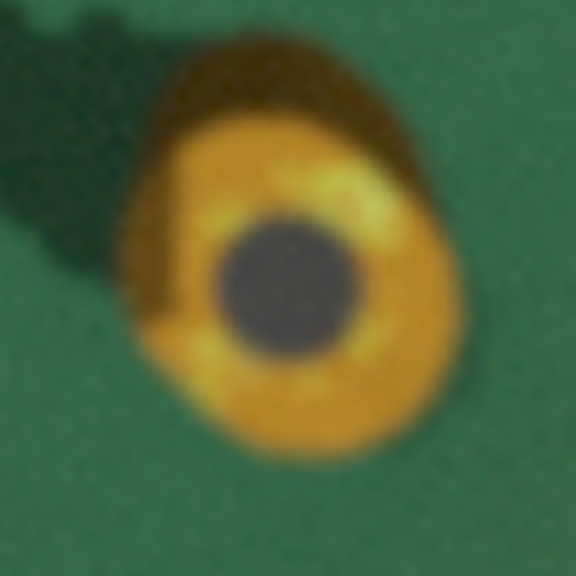

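Call:
jog_arm([
  [15,3,9,-0.134,0,0],
  [15,0,0,-0.134,0,0],
  [15,0,0,-0.134,0,0],
  [15,0,0,-0.134,0,0],
  [15,0,0,-0.134,0,0],
  [10,0,0,-0.134,0,0],
  [0,0,0,0,0,0],
])

```text
clock: 4.85
position: [0.4797, 0.285, 0.1557]
tool_rot: [0.016, 1.566, -0.751]
force: [-0.1, -0.1, 0.6]
grip_width: 0.0856
```

```bash
cat >> h.py <<'E'
def delta(tx,ty,tz,yang):
    """tool-frame mm and rotvec to reach TCP (tx,ty,tz), tool down, tool y at world angle yang"""
    s=observe(); R=Ro.from_euler('xyz',s['tool_rot']).as_matrix()
    d=R.T@(np.array([tx,ty,tz])-s['position'])*1000
    x=np.array([0,0,-1.]); y=np.array([np.cos(yang),np.sin(yang),0]); G=np.c_[x,y,np.cross(x,y)]
    print(round(s['clock'],2),s['position'].round(4),'q',s['qpos'].round(2),'F',s['force'].round(1),'w',round(s['grip_width']*1000,1))
    print(' mm',d.round(2),' rv',Ro.from_matrix(R.T@G).as_rotvec().round(4))
E
python3 - <<'E'
from h import *
delta(.478,.2995,.045,np.pi/4)
E
```

```text
4.85 [0.4797 0.285  0.1557] q [-0.13  0.62 -0.74  1.83  0.53  0.9  -0.31] F [-0.1 -0.1  0.6] w 85.6
 mm [110.62   9.25 -11.8 ]  rv [ 0.0179  0.0051 -0.0001]
```

Call:
jog_arm([
  [10,9,-12,0.018,0.005,0],
  [20,0,0,0,0,0],
  [0,0,0,0,0,0],
])

```text
clock: 5.15
position: [0.4787, 0.2971, 0.1269]
tool_rot: [0.506, 1.569, -0.297]
force: [0.1, -1.1, -0.2]
grip_width: 0.0855
```

```bash
python3 - <<'E'
from h import *
delta(.478,.2995,.045,np.pi/4)
s=observe(); C=cam("wrist",s)
f=grab_frame("wrist"); cv2.imwrite("pics/w2.png",f[:,:,::-1])
print(proj(C,(.478,.2995,.063)))
E
```

```text
5.15 [0.4787 0.2971 0.1269] q [-0.17  0.66 -0.7   1.84  0.56  0.85 -0.39] F [ 0.1 -1.1 -0.2] w 85.5
 mm [81.91  1.06 -2.4 ]  rv [-0.0177  0.002  -0.0011]
[263.14976708 207.95667539]
```

View pics/w2.png

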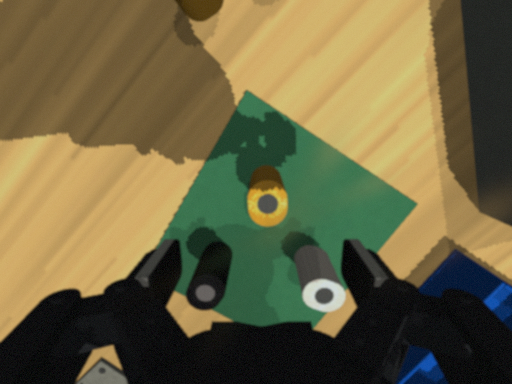

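```bash
python3 - <<'E'
from h import *
s=observe(); C=cam("wrist",s)
for p in ((268,204),(205,292),(323,294.5)): print(onz(C,p,.063))
delta(*onz(C,(268,204),.063)[:2],.045,np.pi/4)
E
```

```text
[0.47927078 0.3049027  0.063     ]
[0.4960023  0.21166368 0.063     ]
[0.56999443 0.27930628 0.063     ]
5.2 [0.4791 0.2979 0.1283] q [-0.17  0.66 -0.7   1.84  0.56  0.85 -0.39] F [0.7 0.8 0.3] w 85.7
 mm [83.3   4.74 -5.11]  rv [-0.017   0.0021 -0.0029]
```

Call:
jog_arm([
  [0,3,-4,-0.017,0.002,-0.002],
  [0,0,0,0,0,0],
  [0,0,0,0,0,0],
])

```text
clock: 5.5
position: [0.4795, 0.3032, 0.1314]
tool_rot: [1.257, 1.567, 0.469]
force: [-0.3, 0.2, -0.2]
grip_width: 0.0855
```

```bash
python3 - <<'E'
from h import *
s=observe(); C=cam("wrist",s)
f=grab_frame("wrist"); cv2.imwrite("pics/w3.png",f[:,:,::-1])
s2=observe(); print(s['position'],s2['position'],s['qd'].round(3))
g=cv2.cvtColor(f,cv2.COLOR_RGB2HSV)
# bore: dark low-sat near centre surrounded by brass
m=((f.max(2)<110)&(g[:,:,1]<70)).astype(np.uint8); m[:, :240]=0; m[:,295:]=0; m[:180]=0; m[230:]=0
n,l,st,c=cv2.connectedComponentsWithStats(m); 
for i in range(1,n):
    if st[i,4]>40: print(st[i],c[i],onz(C,c[i],.063))
E
```

```text
[0.4795235  0.30322868 0.13142008] [0.47954865 0.30327401 0.13145543] [ 0.001 -0.008 -0.009 -0.009 -0.005  0.006  0.005]
[252 198  18  18 247] [260.5708502  206.31174089] [0.47762699 0.30421795 0.063     ]
```

View pics/w3.png

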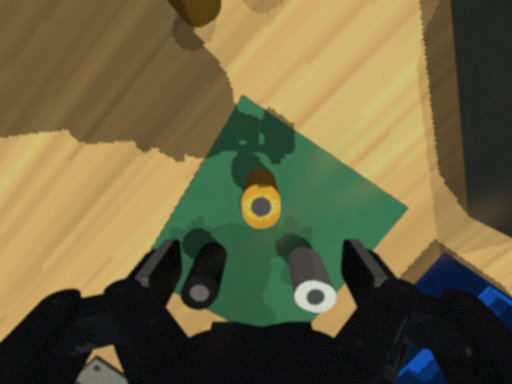

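```bash
python3 - <<'E'
from h import *
delta(.4777,.3040,.045,np.pi/4)
E
```

```text
5.55 [0.4795 0.3033 0.1315] q [-0.17  0.66 -0.71  1.83  0.56  0.86 -0.37] F [ 0.3 -0.2  0.4] w 85.3
 mm [86.45 -1.13 -1.92]  rv [-0.0027  0.0012 -0.0038]
```

Call:
jog_arm([
  [20,-1,-2,-0.003,0.001,-0.004],
  [20,0,0,0,0,0],
  [16,0,0,0,0,0],
  [10,0,0,0,0,0],
  [0,0,0,0,0,0],
])

```text
clock: 6.05
position: [0.4787, 0.3042, 0.0648]
tool_rot: [1.097, 1.568, 0.31]
force: [-0.5, 0.3, -0.4]
grip_width: 0.0851
```

```bash
python3 - <<'E'
from h import *
delta(.4777,.3040,.045,np.pi/4)
E
```

```text
6.05 [0.4787 0.3042 0.0648] q [-0.22  0.76 -0.64  1.86  0.65  0.75 -0.45] F [-0.5  0.3 -0.4] w 85.1
 mm [19.81 -0.92 -0.61]  rv [-0.0017  0.0013 -0.0026]
```

Call:
jog_arm([
  [12,-1,-0.5,0,0.001,-0.002],
  [7.5,0,0,0,0,0],
  [0,0,0,0,0,0],
  [0,0,0,0,0,0],
])

```text
clock: 6.45
position: [0.4781, 0.3043, 0.0447]
tool_rot: [1.326, 1.569, 0.538]
force: [-0.1, 0.7, -0.4]
grip_width: 0.0852
```

Call:
jog_arm([
  [0,0,0,0,0,0],
  [0,0,0,0,0,0],
  [0,0,0,0,0,0],
  [0,0,0,0,0,0],
  [0,0,0,0,0,0],
  [0,0,0,0,0,0],
  [0,0,0,0,0,0],
  [0,0,0,0,0,0],
], gripper=255, newtons=25)

```text
clock: 7.25
position: [0.4786, 0.3044, 0.0458]
tool_rot: [1.285, 1.568, 0.497]
force: [-0.1, -0.4, -1.0]
grip_width: 0.0296
```

```bash
python3 - <<'E'
from h import *
delta(.4777,.3040,.045,np.pi/4)
f=grab_frame("wrist"); cv2.imwrite("pics/w4.png",f[:,:,::-1])
E
```

```text
7.25 [0.4786 0.3044 0.0458] q [-0.24  0.78 -0.62  1.86  0.68  0.71 -0.47] F [-0.1 -0.4 -1. ] w 29.6
 mm [ 0.8  -0.96 -0.35]  rv [-0.0023  0.0009 -0.0031]
```

View pics/w4.png

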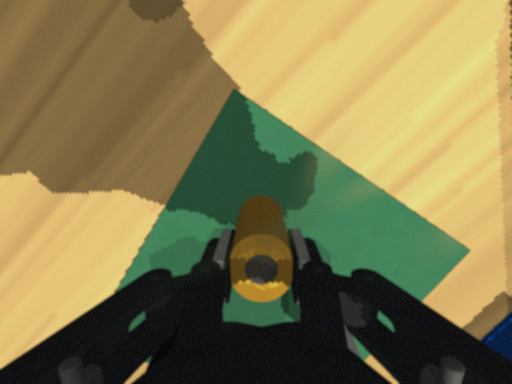

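```bash
python3 - <<'E'
from h import *
s=observe(); C=cam("wrist",s); R=Ro.from_euler('xyz',s['tool_rot']).as_matrix()
p=onz(C,(261,268),.063); print(p, R.T@(p-s['position'])*1000)
E
```

```text
[0.4774638  0.30460032 0.063     ] [-17.19049796  -0.66146598  -0.92765453]
```

Call:
jog_arm([
  [-15,0,0,0,0,0],
  [-35,0,0,0,0,0],
  [-40,0,0,0,0,0],
  [-40,0,0,0,0,0],
  [-30,-20,0,-0.128,0,0],
  [-10,-30,0,-0.128,0,0],
  [0,-40,0,-0.128,0,0],
  [0,-40,0,-0.128,0,0],
  [0,-40,0,-0.128,0,0],
  [0,-40,0,-0.128,0,0],
  [0,-40,0,0,0,0],
  [0,-40,0,0,0,0],
  [0,0,0,0,0,0],
])

```text
clock: 8.6
position: [0.3888, 0.03, 0.2313]
tool_rot: [-0.815, 1.563, -0.802]
force: [0.7, 0.7, -1.5]
grip_width: 0.0294
```

```bash
python3 - <<'E'
from h import *
delta(.49,-.1,.25,np.pi/2-.0156)
E
```

```text
8.6 [0.3888 0.03   0.2313] q [ 0.72  0.31 -1.12  2.15  0.37  0.88  0.96] F [ 0.7  0.7 -1.5] w 29.4
 mm [ -17.35 -131.44   99.61]  rv [0.0287 0.0056 0.0058]
```

Call:
jog_arm([
  [-6,-30,40,0.01,0.003,0.003],
  [-6,-40,30,0.01,0.003,0.003],
  [-6,-40,20,0.008,0,0],
  [0,-20,10,0,0,0],
  [0,0,0,0,0,0],
  [0,0,0,0,0,0],
])

```text
clock: 9.2
position: [0.4885, -0.1035, 0.2556]
tool_rot: [-1.087, 1.566, -1.103]
force: [0.1, 1.0, -1.2]
grip_width: 0.0297
```

```bash
python3 - <<'E'
from h import *
delta(.49,-.1,.25,np.pi/2-.0156)
s=observe(); f=grab_frame("wrist"); cv2.imwrite("pics/w5.png",f[:,:,::-1]); C=cam("wrist",s); print(s['qd'].round(3))
np.save("s5.npy",np.r_[s['position'],s['tool_rot']])
for n,z in (("thumb_top",.062),("jaw_face",.023),("anvil_face",.023)):
    for d in nets.pinpoint("wrist",n)[:2]: print(n,round(d['p'],2),d['location'],onz(C,d['location'],z).round(4))
E
```

```text
9.2 [ 0.4885 -0.1035  0.2556] q [ 0.85  0.46 -1.01  1.88  0.46  1.05  1.2 ] F [ 0.1  1.  -1.2] w 29.7
 mm [5.61 3.51 1.47]  rv [-0.0006  0.0023  0.0044]
[ 0.012 -0.001  0.005 -0.015 -0.     0.011  0.011]
thumb_top 0.89 [224.3, 231.2] [ 0.5641 -0.1539  0.062 ]
thumb_top 0.64 [483.5, 164.1] [0.4804 0.1638 0.062 ]
jaw_face 0.72 [244.7, 194.5] [ 0.5263 -0.1284  0.023 ]
jaw_face 0.62 [222.7, 232.0] [ 0.5831 -0.1625  0.023 ]
anvil_face 0.98 [298.8, 195.2] [ 0.5285 -0.0526  0.023 ]
anvil_face 0.31 [482.0, 163.5] [0.4874 0.1936 0.023 ]
```

View pics/w5.png

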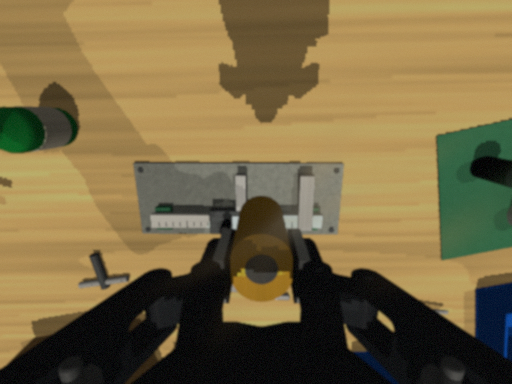

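```bash
python3 - <<'E'
from h import *
f=cv2.imread("pics/w5.png"); cv2.imwrite("pics/w5z.png",cv2.resize(f[150:245,125:350],None,fx=3.5,fy=3.5,interpolation=cv2.INTER_CUBIC))
E
```

```text
(no output)
```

View pics/w5z.png

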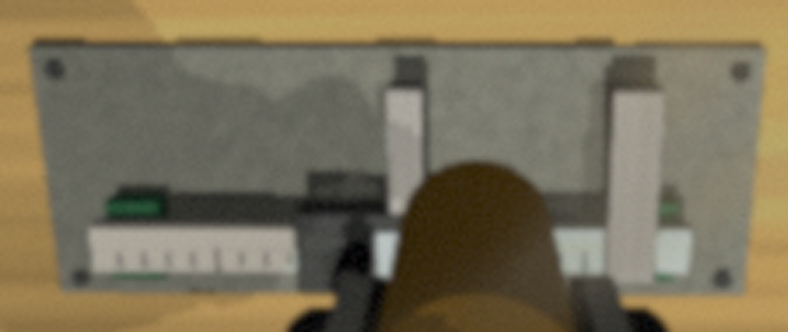

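```bash
python3 - <<'E'
from h import *
v=np.load("s5.npy"); C=cam("wrist",{'position':v[:3],'tool_rot':v[3:]})
g=lambda p:np.array(p)/3.5+np.array([125,150])-.36
P=np.array([onz(C,g(p),.006) for p in ((743,294),(64,291),(33,44),(764,46))])[:,:2]
L=np.array([(30,145),(30,-155),(-80,-155),(-80,145)])/1000
m=P.mean(0); ml=L.mean(0); A=P-m;B=L-ml
th=np.arctan2((B[:,0]*A[:,1]-B[:,1]*A[:,0]).sum(),(B*A).sum())
R=np.array([[np.cos(th),-np.sin(th)],[np.sin(th),np.cos(th)]]); t=m-R@ml
print(th,t,(P-L@R.T-t).round(4).tolist())
for n,p in (("anv in",(613,90)),("anv out",(663,92)),("anv in b",(608,280)),("blade back",(386,89)),("blade face",(423,89))):
    w=onz(C,g(p),.032); print(n,w.round(4),(R.T@(w[:2]-t)).round(4))
E
```

```text
-0.018876064217074606 [ 0.56375984 -0.13354722] [[-0.0002, -0.0014], [-0.0003, 0.0013], [0.0004, 0.0021], [0.0001, -0.002]]
anv in [ 0.4979 -0.0532  0.032 ] [-0.0674  0.0791]
anv out [ 0.499  -0.0341  0.032 ] [-0.0667  0.0982]
anv in b [ 0.5769 -0.0533  0.032 ] [0.0116 0.0805]
blade back [ 0.4962 -0.1399  0.032 ] [-0.0674 -0.0077]
blade face [ 0.4964 -0.1258  0.032 ] [-0.0675  0.0065]
```

```bash
python3 - <<'E'
from h import *
delta(.526,-.0727,.09,np.pi/2-.0165)
E
```

```text
9.4 [ 0.4883 -0.1029  0.2554] q [ 0.85  0.46 -1.01  1.88  0.46  1.05  1.2 ] F [-0.1  0.7 -1.6] w 29.8
 mm [165.35  31.54  36.83]  rv [0.0019 0.0023 0.0049]
```

Call:
jog_arm([
  [15,16,18,0.002,0.002,0.005],
  [30,15,18,0,0,0],
  [35,0,0,0,0,0],
  [35,0,0,0,0,0],
  [20,0,0,0,0,0],
  [0,0,0,0,0,0],
])

```text
clock: 10.0
position: [0.526, -0.0672, 0.1178]
tool_rot: [-0.376, 1.567, -0.387]
force: [0.2, 0.3, -1.7]
grip_width: 0.0299
```

```bash
python3 - <<'E'
from h import *
delta(.526,-.0727,.06,np.pi/2-.0165)
E
```

```text
10.0 [ 0.526  -0.0672  0.1178] q [ 0.62  0.69 -0.85  1.93  0.69  0.85  0.96] F [ 0.2  0.3 -1.7] w 29.9
 mm [57.77 -5.47 -0.09]  rv [0.0058 0.0031 0.0012]
```

Call:
jog_arm([
  [10,-5.5,0,0.006,0.003,0.001],
  [20,0,0,0,0,0],
  [17,0,0,0,0,0],
  [10,0,0,0,0,0],
  [0,0,0,0,0,0],
])

```text
clock: 10.5
position: [0.5278, -0.0734, 0.0615]
tool_rot: [-0.326, 1.566, -0.344]
force: [-0.3, 0.9, -1.8]
grip_width: 0.0294
```

```bash
python3 - <<'E'
from h import *
delta(.526,-.0727,.05,np.pi/2-.0165)
s=observe(); f=grab_frame("wrist"); cv2.imwrite("pics/w6.png",f[:,:,::-1]); C=cam("wrist",s)
f=grab_frame("scene"); cv2.imwrite("pics/s6.png",cv2.resize(f[130:210,180:280,::-1],None,fx=6,fy=6,interpolation=cv2.INTER_CUBIC))
E
```

```text
10.5 [ 0.5278 -0.0734  0.0615] q [ 0.58  0.77 -0.78  1.95  0.79  0.76  0.89] F [-0.3  0.9 -1.8] w 29.4
 mm [11.51  0.72 -1.88]  rv [-0.001   0.0043  0.0015]
```

View pics/w6.png

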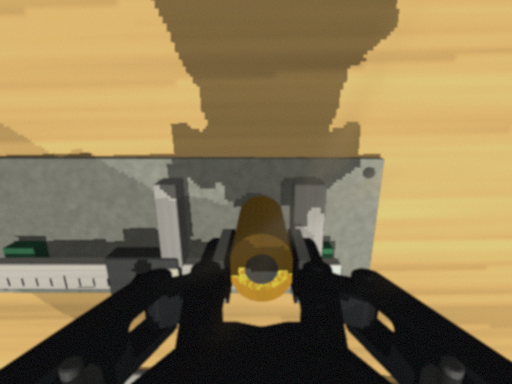

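View pics/s6.png

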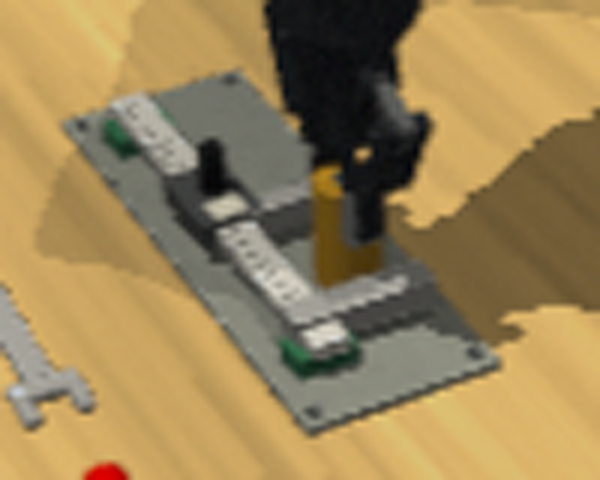

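Call:
jog_arm([
  [5,0.5,-1.8,0,0.004,0.001],
  [4,0,0,0,0,0],
  [0,0,0,0,0,0],
  [0,0,0,0,0,0],
])

```text
clock: 11.0
position: [0.5273, -0.0729, 0.0545]
tool_rot: [-0.231, 1.567, -0.249]
force: [-0.3, -0.4, -1.5]
grip_width: 0.0296
```

```bash
python3 - <<'E'
from h import *
delta(.526,-.0727,.0488,np.pi/2-.0165)
E
```

```text
11.0 [ 0.5273 -0.0729  0.0545] q [ 0.57  0.78 -0.77  1.95  0.8   0.75  0.88] F [-0.3 -0.4 -1.5] w 29.6
 mm [ 5.72  0.2  -1.37]  rv [-0.0013  0.0036  0.0009]
```

Call:
jog_arm([
  [3,0,-1,0,0.003,0.001],
  [2.5,0,0,0,0,0],
  [1,0,0,0,0,0],
  [0,0,0,0,0,0],
])

```text
clock: 11.4
position: [0.5268, -0.0731, 0.0487]
tool_rot: [-0.534, 1.569, -0.552]
force: [0.6, 0.4, -3.0]
grip_width: 0.0297
```

```bash
python3 - <<'E'
from h import *
delta(.526,-.0727,.0488,np.pi/2-.0165)
E
```

```text
11.4 [ 0.5268 -0.0731  0.0487] q [ 0.56  0.79 -0.76  1.95  0.81  0.74  0.87] F [ 0.6  0.4 -3. ] w 29.7
 mm [-0.06  0.43 -0.82]  rv [-0.0014  0.0017  0.001 ]
```

Call:
jog_arm([
  [1,0,0,0,0,0],
  [0,0,0,0,0,0],
])

```text
clock: 11.6
position: [0.5273, -0.0731, 0.0487]
tool_rot: [-0.602, 1.567, -0.62]
force: [-0.7, -0.2, -2.6]
grip_width: 0.0298
```

Call:
jog_arm([
  [1,0,0,0,0,0],
  [0,0,0,0,0,0],
])

```text
clock: 11.8
position: [0.5277, -0.0731, 0.0486]
tool_rot: [-0.602, 1.566, -0.619]
force: [0.4, -0.6, -2.1]
grip_width: 0.0296
```

Call:
jog_arm([
  [1.5,0,-0.5,0,0.003,0],
  [1.5,0,-0.5,0,0,0],
])

```text
clock: 12.0
position: [0.5282, -0.0731, 0.0478]
tool_rot: [-0.806, 1.565, -0.824]
force: [-8.4, -3.2, 37.5]
grip_width: 0.0297
```

Call:
jog_arm([
  [-1,0,0,0,0.002,0],
])

```text
clock: 12.1
position: [0.5283, -0.0731, 0.049]
tool_rot: [-1.059, 1.566, -1.077]
force: [0.2, -0.3, -2.0]
grip_width: 0.0298
```

```bash
python3 - <<'E'
from h import *
delta(.526,-.0727,.0488,np.pi/2-.0165)
E
```

```text
12.1 [ 0.5283 -0.0731  0.049 ] q [ 0.56  0.79 -0.76  1.95  0.81  0.74  0.87] F [ 0.2 -0.3 -2. ] w 29.8
 mm [ 0.16  0.4  -2.34]  rv [-0.0013  0.0026  0.0046]
```

Call:
jog_arm([
  [0.4,0,0,0,0.0025,0.0045],
])

```text
clock: 12.2
position: [0.5285, -0.0729, 0.0486]
tool_rot: [0.376, 1.57, 0.359]
force: [-0.2, 0.2, -1.5]
grip_width: 0.0296
```

Call:
jog_arm([
  [0.4,0,0,0,0,0],
])

```text
clock: 12.3
position: [0.5284, -0.0731, 0.0479]
tool_rot: [1.824, 1.57, 1.806]
force: [-3.9, -0.6, 8.7]
grip_width: 0.0294
```

Call:
jog_arm([
  [0,0,0,0,0,0],
  [0,0,0,0,0,0],
  [0,0,0,0,0,0],
  [0,0,0,0,0,0],
], gripper=90)

```text
clock: 12.7
position: [0.5282, -0.0731, 0.0472]
tool_rot: [2.206, 1.569, 2.188]
force: [-0.1, 0.1, -0.2]
grip_width: 0.0551
```

```bash
python3 - <<'E'
from h import *
delta(.526,-.0727,.0488,np.pi/2-.0165)
s=observe();f=grab_frame("wrist"); cv2.imwrite("pics/w7.png",f[:,:,::-1]); C=cam("wrist",s)
print(proj(C,(.525,-.0733,.066)))
E
```

```text
12.7 [ 0.5282 -0.0731  0.0472] q [ 0.56  0.79 -0.76  1.94  0.81  0.74  0.87] F [-0.1  0.1 -0.2] w 55.1
 mm [-1.55  0.32 -2.22]  rv [-0.0013 -0.0008 -0.001 ]
[261.8175435  266.45961199]
```

View pics/w7.png

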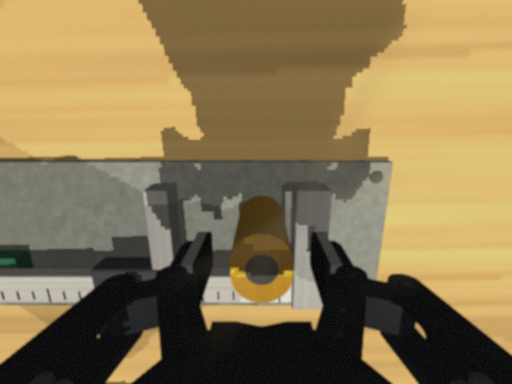

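The bush is standing on the plate beside the fixed jaw and has been released. Its bore is at about (262,267) and the fingers are clear of it on both sides.

Call:
jog_arm([
  [-8,0,0,0,0,0],
  [-20,0,0,0,0,0],
  [-35,0,0,0,0,0],
  [-35,0,0,0,0,0],
  [-35,-15,0,0,0,0],
  [-20,-20,0,0,0,0],
  [0,-20,0,0,0,0],
  [0,0,0,0,0,0],
  [0,0,0,0,0,0],
])

```text
clock: 13.65
position: [0.5269, -0.1281, 0.211]
tool_rot: [1.438, 1.57, 1.425]
force: [-0.4, 0.8, -0.2]
grip_width: 0.0553
```

```bash
python3 - <<'E'
from h import *
delta(.565,-.155,.25,np.pi/2-.0165)
s=observe();f=grab_frame("wrist"); cv2.imwrite("pics/w8.png",f[:,:,::-1]); C=cam("wrist",s)
np.save("s8.npy",np.r_[s['position'],s['tool_rot']])
for n,z in (("thumb_top",.062),("jaw_face",.023),("anvil_face",.023),("bush",.006)):
    for d in nets.pinpoint("wrist",n)[:1]: print(n,round(d['p'],2),d['location'],onz(C,d['location'],z).round(4))
E
```

```text
13.65 [ 0.5269 -0.1281  0.211 ] q [ 0.8   0.58 -0.95  1.82  0.55  1.03  1.19] F [-0.4  0.8 -0.2] w 55.3
 mm [-39.03 -26.28  38.43]  rv [ 0.0028  0.0002 -0.0012]
thumb_top 0.69 [236.2, 219.4] [ 0.5677 -0.1566  0.062 ]
jaw_face 0.65 [263.4, 172.7] [ 0.5238 -0.1255  0.023 ]
anvil_face 0.95 [323.4, 174.7] [ 0.5272 -0.0534  0.023 ]
bush 0.71 [304.7, 173.3] [ 0.529  -0.0731  0.006 ]
```

View pics/w8.png

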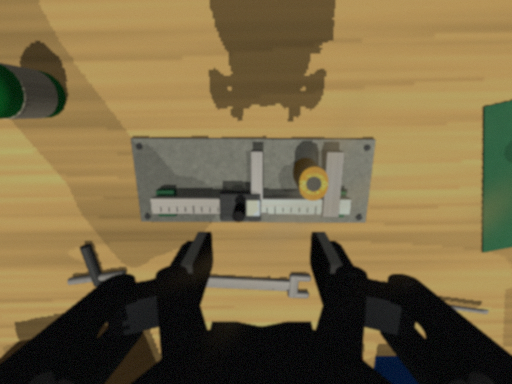

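```bash
python3 - <<'E'
from h import *
f=cv2.imread("pics/w8.png"); cv2.imwrite("pics/w8z.png",cv2.resize(f[130:230,200:380],None,fx=4.4,fy=4.4,interpolation=cv2.INTER_CUBIC))
v=np.load("s8.npy"); C=cam("wrist",{'position':v[:3],'tool_rot':v[3:]})
print(proj(C,(.565-.0003,-.1545,.062)),proj(C,(.565,-.1545,.033)))
E
```

```text
[237.97190311 216.84681839] [239.88585231 208.21587278]
```

View pics/w8z.png

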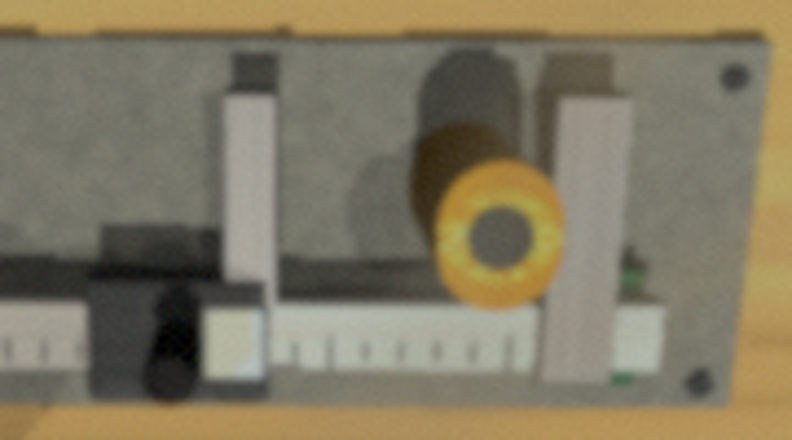

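Call:
jog_arm([
  [0,-13,19,0.003,0,-0.001],
  [10,-12,18,0,0,0],
  [30,0,0,0,0,0],
  [30,0,0,0,0,0],
  [20,0,0,0,0,0],
  [0,0,0,0,0,0],
], gripper=147)

```text
clock: 14.5
position: [0.5653, -0.1506, 0.1164]
tool_rot: [2.453, 1.569, 2.442]
force: [-0.2, -0.8, 0.2]
grip_width: 0.036
```

```bash
python3 - <<'E'
from h import *
delta(.565,-.1543,.05,np.pi/2-.0165)
s=observe();f=grab_frame("wrist"); cv2.imwrite("pics/w9.png",f[:,:,::-1]); C=cam("wrist",s)
E
```

```text
14.5 [ 0.5653 -0.1506  0.1164] q [ 0.72  0.76 -0.84  1.78  0.69  0.93  1.14] F [-0.2 -0.8  0.2] w 36.0
 mm [66.42 -3.76 -0.11]  rv [ 0.0057 -0.0016 -0.0013]
```

View pics/w9.png

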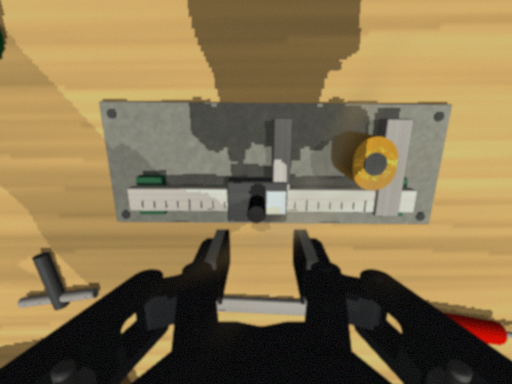

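Call:
jog_arm([
  [10,-4,0,0.005,-0.001,-0.001],
  [20,0,0,0,0,0],
  [12,0,0,0,0,0],
  [0,0,0,0,0,0],
])

```text
clock: 14.95
position: [0.5677, -0.1552, 0.0771]
tool_rot: [-0.253, 1.565, -0.27]
force: [-0.2, 0.4, 0.8]
grip_width: 0.0363
```

```bash
python3 - <<'E'
from h import *
delta(.565,-.1543,.05,np.pi/2-.0165)
s=observe();f=grab_frame("wrist"); cv2.imwrite("pics/w10.png",f[:,:,::-1]); C=cam("wrist",s)
print(proj(C,(.565,-.1543,.062)),proj(C,(.565,-.1543,.033)))
E
```

```text
14.95 [ 0.5677 -0.1552  0.0771] q [ 0.7   0.81 -0.79  1.79  0.75  0.86  1.1 ] F [-0.2  0.4  0.8] w 36.3
 mm [27.13  0.88 -2.91]  rv [0.     0.0054 0.0014]
[263.54806569 235.80874411] [263.20096981 217.34999425]
```

View pics/w10.png

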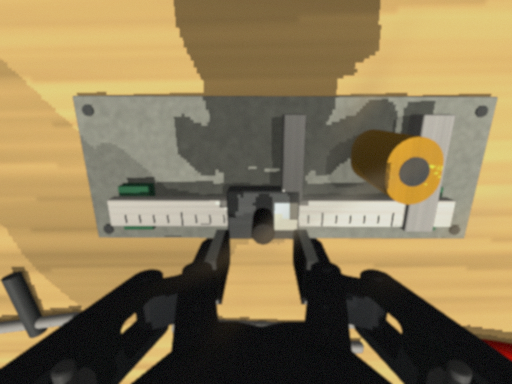

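Call:
jog_arm([
  [10,0.5,-3,0,0.005,0.001],
  [12,0,0,0,0,0],
  [4,0,0,0,0,0],
  [0,0,0,0,0,0],
])

```text
clock: 15.4
position: [0.5657, -0.1549, 0.0514]
tool_rot: [-0.38, 1.568, -0.397]
force: [-0.0, -0.7, 0.9]
grip_width: 0.0366
```

```bash
python3 - <<'E'
from h import *
delta(.565,-.1543,.05,np.pi/2-.0165)
s=observe();f=grab_frame("wrist"); cv2.imwrite("pics/w11.png",f[:,:,::-1]); C=cam("wrist",s)
E
```

```text
15.4 [ 0.5657 -0.1549  0.0514] q [ 0.68  0.84 -0.77  1.81  0.78  0.82  1.07] F [-0.  -0.7  0.9] w 36.6
 mm [ 1.36  0.59 -0.67]  rv [-0.0004  0.0026  0.001 ]
```

View pics/w11.png

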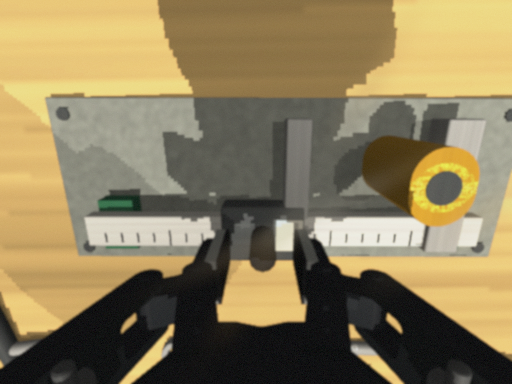

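Call:
jog_arm([
  [0,5,0,0,0.002,0.001],
  [0,5,0,0,0,0],
  [0,3,0,0,0,0],
  [0,3,0,0,0,0],
  [0,3,0,0,0,0],
])

```text
clock: 15.95
position: [0.5663, -0.1354, 0.0523]
tool_rot: [-0.904, 1.569, -0.922]
force: [-0.3, -3.3, -2.4]
grip_width: 0.0362
```

```bash
cat >> h.py <<'E'
def fav(n=6,c="wrist"):
    F=[]
    for i in range(n):
        f=grab_frame(c); F.append(observe()['force'])
    F=np.array(F); print('F',F.mean(0).round(2),'sd',F.std(0).round(2),'fy',F[:,1].round(1)); return f
E
python3 - <<'E'
from h import *
delta(.565,-.1543,.05,np.pi/2-.0165)
f=fav(4); cv2.imwrite("pics/w12.png",f[:,:,::-1]);delta(.565,-.1543,.05,np.pi/2-.0165)
E
```

```text
15.95 [ 0.5663 -0.1354  0.0523] q [ 0.65  0.84 -0.77  1.82  0.78  0.82  1.03] F [-0.3 -3.3 -2.4] w 36.2
 mm [  2.32 -18.96  -0.98]  rv [-0.0012  0.0012  0.0015]
F [-0.17 -1.06 -0.97] sd [0.48 0.57 0.9 ] fy [-1.7 -1.2 -0.1 -1.2]
16.15 [ 0.5664 -0.1352  0.0523] q [ 0.65  0.84 -0.77  1.82  0.78  0.82  1.03] F [-0.4 -1.2 -0.7] w 36.0
 mm [  2.33 -19.15  -1.05]  rv [-0.0008  0.0013  0.0009]
```

View pics/w12.png

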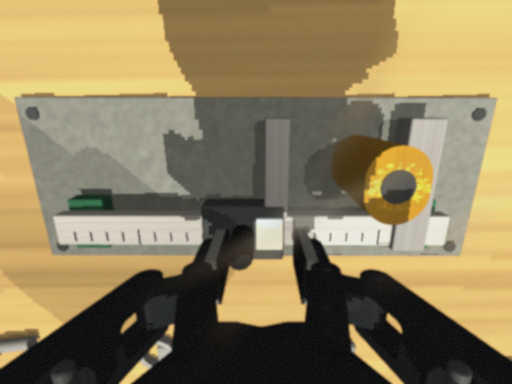

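Call:
jog_arm([
  [0.5,3,-0.3,0,0.001,0.001],
  [0.5,3,-0.3,0,0,0],
  [0,3,0,0,0,0],
  [0,3,0,0,0,0],
  [0,3,0,0,0,0],
  [0,3,0,0,0,0],
  [0,3,0,0,0,0],
])

```text
clock: 16.85
position: [0.5666, -0.1136, 0.0516]
tool_rot: [-0.585, 1.569, -0.604]
force: [1.1, -3.9, 1.0]
grip_width: 0.0362
```

```bash
python3 - <<'E'
from h import *
f=fav(2); cv2.imwrite("pics/w13.png",f[:,:,::-1]);delta(.5655,-.1,.0515,np.pi/2-.0165)
E
```

```text
F [ 0.81 -1.63 -0.09] sd [0.38 0.53 0.3 ] fy [-2.2 -1.1]
16.95 [ 0.5666 -0.1132  0.0516] q [ 0.61  0.83 -0.77  1.83  0.79  0.81  0.99] F [ 1.2 -1.1  0.2] w 36.1
 mm [ 0.11 13.15 -1.3 ]  rv [-0.0015  0.0012  0.0005]
```

View pics/w13.png

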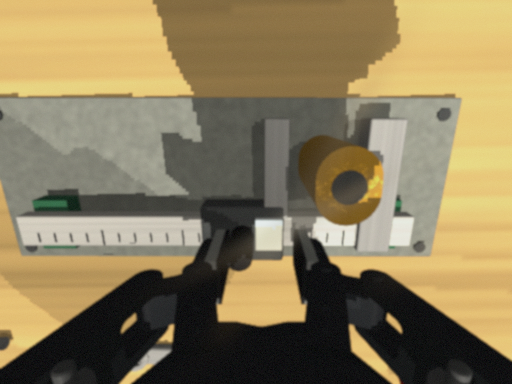

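Call:
jog_arm([
  [0,2,-0.3,0,0.001,0],
  [0,2,-0.3,0,0,0],
  [0,1.5,0,0,0,0],
  [0,1.5,0,0,0,0],
  [0,1.5,0,0,0,0],
])

```text
clock: 17.45
position: [0.5665, -0.1044, 0.0516]
tool_rot: [-0.521, 1.57, -0.54]
force: [1.4, -3.6, 0.5]
grip_width: 0.0362
```

Call:
jog_arm([
  [0,1,0,0,0,0],
  [0,1,0,0,0,0],
])

```text
clock: 17.65
position: [0.5666, -0.1026, 0.0516]
tool_rot: [-0.839, 1.569, -0.858]
force: [1.6, -5.0, -0.4]
grip_width: 0.0358
```

```bash
python3 - <<'E'
from h import *
f=fav(2); cv2.imwrite("pics/w14.png",f[:,:,::-1]);delta(.5655,-.1,.0515,np.pi/2-.0165)
E
```

```text
F [ 2.08 -3.58  0.27] sd [0.14 0.14 0.18] fy [-3.7 -3.4]
17.75 [ 0.5666 -0.1024  0.0517] q [ 0.6   0.83 -0.77  1.83  0.79  0.81  0.97] F [ 2.2 -3.4  0.5] w 36.5
 mm [ 0.15  2.38 -1.11]  rv [-0.0019  0.001   0.0009]
```

View pics/w14.png

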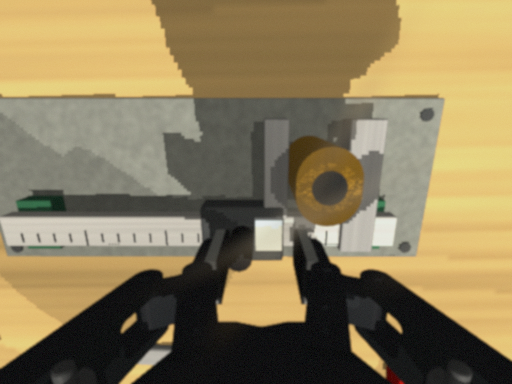

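Call:
jog_arm([
  [0,0.8,-0.3,0,0,0],
  [0,0.8,0,0,0,0],
])

```text
clock: 17.95
position: [0.5665, -0.1011, 0.0517]
tool_rot: [-0.64, 1.569, -0.658]
force: [2.0, -4.3, -0.7]
grip_width: 0.0362
```

Call:
jog_arm([
  [0,0.8,-0.2,0,0,0],
  [0,0.6,0,0,0,0],
])

```text
clock: 18.15
position: [0.5665, -0.0998, 0.0517]
tool_rot: [-0.576, 1.569, -0.595]
force: [3.0, -4.5, -1.6]
grip_width: 0.0361
```

```bash
python3 - <<'E'
from h import *
f=fav(2); cv2.imwrite("pics/w15.png",cv2.resize(f[100:270,200:430,::-1],None,fx=3.4,fy=3.4,interpolation=cv2.INTER_CUBIC));delta(.5655,-.1,.0515,np.pi/2-.0165)
E
```

```text
F [ 2.56 -4.15 -1.57] sd [0.38 0.63 0.34] fy [-4.8 -3.5]
18.25 [ 0.5665 -0.0997  0.0517] q [ 0.59  0.83 -0.77  1.84  0.79  0.81  0.96] F [ 2.9 -3.5 -1.9] w 36.2
 mm [ 0.21 -0.32 -0.98]  rv [-0.0023  0.0018  0.0012]
```

View pics/w15.png

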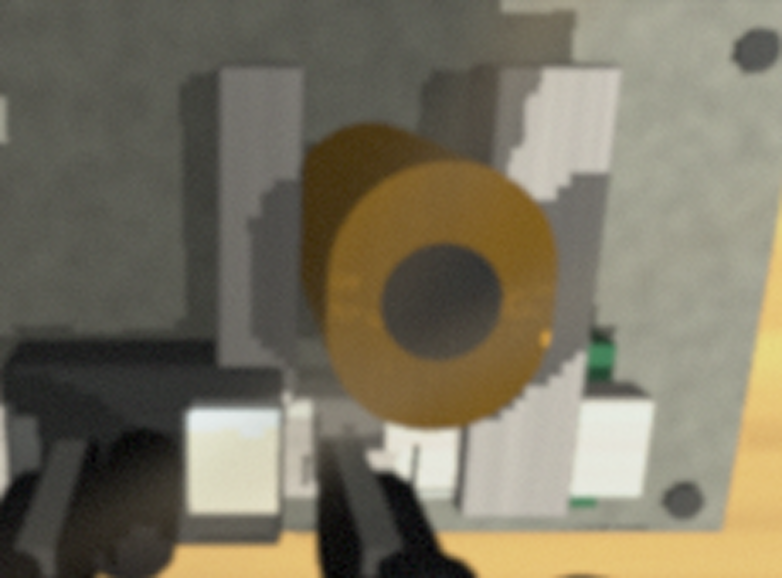

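Call:
jog_arm([
  [0,0.6,0.2,0,0,0],
  [0,0.5,0.1,0,0,0],
])

```text
clock: 18.45
position: [0.5667, -0.0991, 0.0517]
tool_rot: [-0.898, 1.568, -0.917]
force: [1.8, -7.2, 0.2]
grip_width: 0.0365
```

Call:
jog_arm([
  [0,0.5,0,0,0,0],
  [0,0.5,0,0,0,0],
])

```text
clock: 18.65
position: [0.5666, -0.0991, 0.0516]
tool_rot: [-1.24, 1.567, -1.26]
force: [2.5, -7.7, 0.2]
grip_width: 0.0362
```

```bash
python3 - <<'E'
from h import *
f=fav(4); cv2.imwrite("pics/w16.png",cv2.resize(f[100:270,200:430,::-1],None,fx=3.4,fy=3.4,interpolation=cv2.INTER_CUBIC));delta(.5655,-.0991,.0515,np.pi/2-.0165)
E
```

```text
F [ 2.21 -6.92 -0.2 ] sd [0.55 0.33 0.39] fy [-7.4 -6.5 -6.9 -6.9]
18.85 [ 0.5666 -0.0991  0.0516] q [ 0.59  0.83 -0.76  1.83  0.79  0.81  0.96] F [ 1.7 -6.9  0.4] w 36.4
 mm [ 0.14 -0.03 -1.11]  rv [-0.0035  0.0012  0.0032]
```

View pics/w16.png

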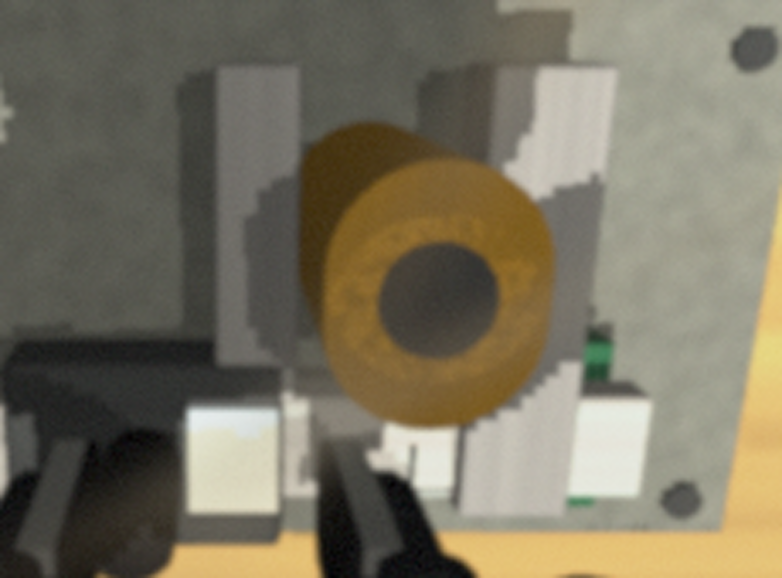

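```bash
python3 - <<'E'
from h import *
s=observe(); C=cam("wrist",s)
g=lambda p:np.array(p)/3.4+np.array([200,100])-.35
for n,p,z in (("jaw tip face",(300,68),.032),("jaw tip back",(218,68),.032),("anv tip in",(497,68),.032),("anv tip mid",(535,68),.032),("anv out",(620,68),.032),("anv bot in",(465,500),.032),("anv bot out",(570,500),.032),("jaw root face",(300,360),.032),("bush L",(325,300),.066),("bush R",(553,260),.066),("bore",(438,300),.066),("bush top",(445,158),.066),("bush bot",(430,427),.066)):
    print(n,onz(C,g(p),z).round(4))
E
```

```text
jaw tip face [ 0.4979 -0.084   0.032 ]
jaw tip back [ 0.4977 -0.0969  0.032 ]
anv tip in [ 0.4986 -0.0529  0.032 ]
anv tip mid [ 0.4987 -0.0469  0.032 ]
anv out [ 0.4989 -0.0335  0.032 ]
anv bot in [ 0.5742 -0.0535  0.032 ]
anv bot out [ 0.5745 -0.0345  0.032 ]
jaw root face [ 0.5467 -0.0836  0.032 ]
bush L [ 0.5265 -0.0836  0.066 ]
bush R [ 0.5217 -0.0541  0.066 ]
bore [ 0.5268 -0.0688  0.066 ]
bush top [ 0.5083 -0.0688  0.066 ]
bush bot [ 0.5448 -0.0689  0.066 ]
```

Call:
jog_arm([
  [0,0.6,0,0,0,0],
])

```text
clock: 18.95
position: [0.5666, -0.099, 0.0516]
tool_rot: [-1.286, 1.567, -1.307]
force: [2.2, -6.6, -0.6]
grip_width: 0.0363
```

```bash
python3 - <<'E'
from h import *
f=fav(3); delta(.5655,-.0991,.0515,np.pi/2-.0165)
E
```

```text
F [ 2.75 -6.28 -0.57] sd [0.22 0.3  0.27] fy [-6.6 -6.3 -5.9]
19.1 [ 0.5666 -0.099   0.0516] q [ 0.59  0.83 -0.76  1.83  0.79  0.81  0.96] F [ 2.7 -5.9 -0.5] w 36.1
 mm [ 0.13 -0.1  -1.14]  rv [-0.0039  0.0011  0.004 ]
```

Call:
jog_arm([
  [0,0.9,0.3,0,0,0],
])

```text
clock: 19.2
position: [0.5668, -0.0988, 0.0516]
tool_rot: [-1.417, 1.566, -1.438]
force: [0.7, -8.5, 1.0]
grip_width: 0.0365
```

```bash
python3 - <<'E'
from h import *
f=fav(3); delta(.5655,-.0991,.0515,np.pi/2-.0165)
E
```

```text
F [ 1.21 -7.69  0.25] sd [0.24 0.8  0.1 ] fy [-8.5 -6.6 -8. ]
19.35 [ 0.5668 -0.0989  0.0516] q [ 0.59  0.83 -0.76  1.83  0.79  0.81  0.96] F [ 1.5 -8.   0.1] w 35.9
 mm [ 0.08 -0.24 -1.26]  rv [-0.0045  0.0006  0.005 ]
```

Call:
jog_arm([
  [0,1.0,0.1,0,0,0],
])

```text
clock: 19.45
position: [0.5668, -0.0988, 0.0516]
tool_rot: [-1.507, 1.565, -1.529]
force: [1.7, -8.3, 0.6]
grip_width: 0.0359
```

```bash
python3 - <<'E'
from h import *
f=fav(4); delta(.5655,-.0991,.0515,np.pi/2-.0165)
E
```

```text
F [ 1.65 -8.72  0.73] sd [0.25 0.46 0.74] fy [-9.3 -9.  -8.5 -8.1]
19.65 [ 0.5668 -0.0988  0.0516] q [ 0.58  0.83 -0.76  1.83  0.79  0.81  0.95] F [ 1.9 -8.1  0.1] w 36.0
 mm [ 0.09 -0.35 -1.27]  rv [-0.0052  0.0003  0.0063]
```

Call:
jog_arm([
  [0,-0.7,0,0,0,0],
  [0,-1.5,0,0,0,0],
  [0,-3,0,0.005,0,-0.005],
  [0,-4,0,0,0,0],
  [0,0,0,0,0,0],
])

```text
clock: 20.15
position: [0.5658, -0.107, 0.0515]
tool_rot: [-1.672, 1.561, -1.698]
force: [-1.1, 0.2, -0.6]
grip_width: 0.0361
```

```bash
python3 - <<'E'
from h import *
f=fav(3); cv2.imwrite("pics/w17.png",cv2.resize(f[100:270,200:430,::-1],None,fx=3.4,fy=3.4,interpolation=cv2.INTER_CUBIC)); delta(.5655,-.108,.0515,np.pi/2-.0165)
E
```

```text
F [-0.76  0.29  0.33] sd [0.33 0.19 0.28] fy [0.  0.4 0.5]
20.3 [ 0.5659 -0.1064  0.0515] q [ 0.59  0.83 -0.76  1.83  0.79  0.81  0.96] F [-0.4  0.5  0.6] w 35.8
 mm [ 0.04 -1.56 -0.35]  rv [-0.0091 -0.0009  0.0094]
```

View pics/w17.png

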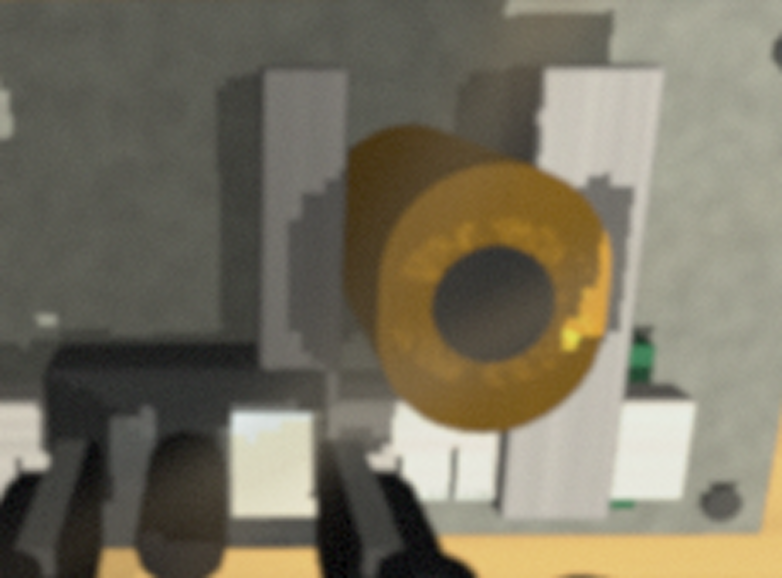

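Call:
jog_arm([
  [-8,0,0,0,0,0],
  [-20,0,0,0,0,0],
  [-30,0,0,0,0,0],
  [-40,0,0,0,0,0],
  [-40,0,0,0,0,0],
  [-30,0,-20,0,0,0.005],
  [0,0,-20,0,0,0.005],
  [0,0,0,0,0,0],
  [0,0,0,0,0,0],
])

```text
clock: 21.2
position: [0.5248, -0.1012, 0.2305]
tool_rot: [1.553, 1.569, 1.531]
force: [0.6, 0.2, -0.3]
grip_width: 0.0362
```

```bash
python3 - <<'E'
from h import *
delta(.53,-.108,.2,np.pi/2-.0165)
s=observe();f=grab_frame("wrist"); cv2.imwrite("pics/w18.png",f[:,:,::-1]); C=cam("wrist",s)
np.save("s18.npy",np.r_[s['position'],s['tool_rot']])
cv2.imwrite("pics/w18z.png",cv2.resize(f[110:230,180:400,::-1],None,fx=3.6,fy=3.6,interpolation=cv2.INTER_CUBIC))
f=grab_frame("scene"); cv2.imwrite("pics/s18.png",cv2.resize(f[130:210,180:280,::-1],None,fx=6,fy=6,interpolation=cv2.INTER_CUBIC))
f=grab_frame("top"); cv2.imwrite("pics/t18.png",f[:,:,::-1])
E
```

```text
21.2 [ 0.5248 -0.1012  0.2305] q [ 0.77  0.55 -0.96  1.82  0.51  1.05  1.16] F [ 0.6  0.2 -0.3] w 36.2
 mm [30.47 -6.72  5.35]  rv [-0.005   0.     -0.0015]
```

View pics/w18z.png

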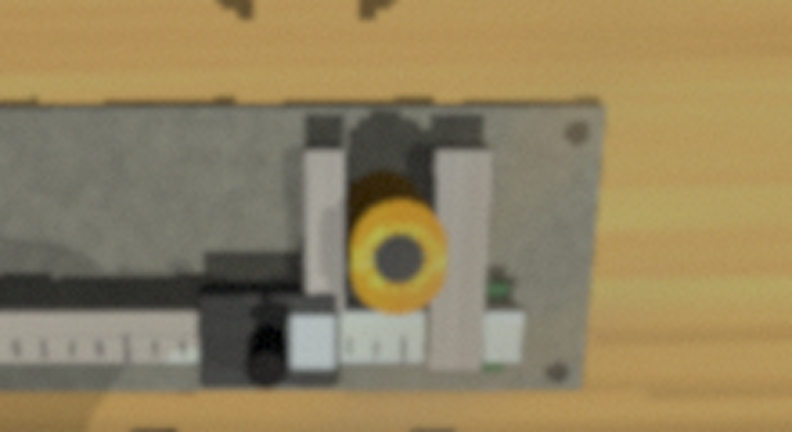

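View pics/s18.png

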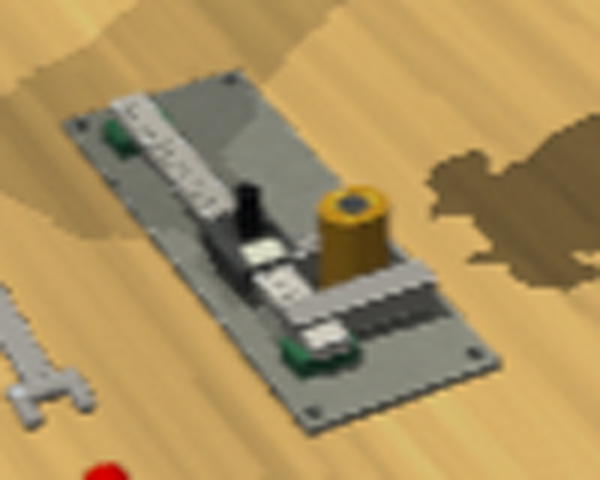

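View pics/t18.png

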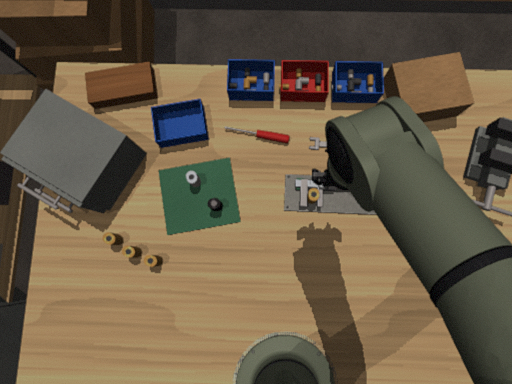

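```bash
python3 - <<'E'
from h import *
v=np.load("s18.npy"); C=cam("wrist",{'position':v[:3],'tool_rot':v[3:]})
g=lambda p:np.array(p)/3.6+np.array([180,110])-.36
a=onz(C,g((345,150)),.032);b=onz(C,g((434,150)),.032);l=onz(C,g((350,258)),.066);r=onz(C,g((447,250)),.066)
print((b-a)[1],(r-l)[1],a,b,l,r,observe()['force'],observe()['clock'])
print(bot.job_done())
E
```

```text
0.02996449256856832 0.03018525231417086 [ 0.49777583 -0.08330657  0.032     ] [ 0.49842651 -0.05334208  0.032     ] [ 0.52668563 -0.08373855  0.066     ] [ 0.52478493 -0.0535533   0.066     ] [0.15397231 0.18487495 0.01426256] 21.35
the job is handed in; nothing more can be done
None
```

I stood the brass bush upright on the caliper plate, slid the jaw up to it by the thumb post and left it nipped. I handed the job in at about 21.4 s of the 58 s, and no verdict is reported.

- **Which bush:** I took the brass bush standing on the mat. It was the farthest to the robot's right of the four brass look-alikes.
- **Placing:** I gripped it across its narrow side, about 29.7 mm by the gripper's reading, set it down a few millimetres short of the fixed jaw, and let go. While lowering it I pressed it onto the plate with about 37 N for an instant, then backed off and set it down again at about 9 N.
- **Nipping:** I pushed the post with the inside of one finger. The jaw slid at about 3.5 N, and the final push was about 8.7 to 9 N, so the squeeze was about 5.5 N, worked out from those readings. The force reading has about 0.5 N of noise.
- **Last checks:** After I backed off and lifted, the force on the tool was near zero. In the last wrist picture the gap between the jaws was 30.0 mm and the bush 30.2 mm across, so it still looks held, standing upright and with no visible cocking of the jaw. The steel and black bushes and the other brass ones are where they were.
- **Not measured:** I could not measure the squeeze left after letting go. With only about 3 N of slide friction holding the jaw, it may have eased to around that. An earlier picture, taken while I was pushing, gave a gap of about 31 mm, which is within the camera error of about 1 to 2 mm.

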